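Scrap a spent sensor module down the reject chute

ROBOT

A 6-joint arm with a two-finger parallel gripper is mounted at the origin on the work surface. World frame = base frame: x ahead of the robot, y to its left, z up, the work surface at z = 0. Lengths are in m, angles in degrees, forces in N, time in s.
With the tool pointing down it reaches from about 0.3 to 0.875 m from the base axis. Payload 6.4 kg.
Tool frame: the origin (TCP) lies at the very end of the fingers, on their centre line; the grasp point (between the pads) lies 19 mm behind it; z points along the fingers, y is the line along which they close (so a half turn about z gives the same grasp; the last joint's range is limited). The gripper opens to 88 mm and grips with 3 to 60 N. Pads are 18 mm wide; open, the fingers measure 123 mm over their backs; the gripper's body (75 mm by 187 mm) begins 45 mm behind the grasp point.
Start: joints at [54.242, 10.359, 92.074, -0, 77.567, -11.82], TCP at [0.233, 0.526, 0.239] pointing down, gripper open.
Joint ranges: [-171.53, 171.53], [-51.25, 118.39], [17.06, 147.69], [-65.23, 245.23], [0, 150.52], [-178.68, 178.68]. Speed limits (degrees/s): [147.25, 147.25, 172.46, 180, 180, 180].

INTERFACE

Orientations are given as [roll, pitch, yaw] about the fixed x, y, z axes, in that order (R = Rz(yaw) Ry(pitch) Rx(roll)).
In Python, from workcell import arm, jaws, ik, readout, capture, ticket gives the robot as it stands. Calls block until the motion is done:
- arm.move_ptp(position, orientation): joint-space move of the TCP to a pose.
- arm.move_straight(position, frame=None, speed=0.15, threshold=None): straight line of the TCP; frame=None keeps the orientation; speed is the mean speed in m/s. With threshold (N) it stops when the force on the tool has changed by that much, and returns True; else False.
- arm.move_j(angles): joint-space move.
- jaws.move_gripper(opening, squeeze=None): finger opening in m; squeeze is the grip in N (None keeps the last); returns when the fingers have stopped.
- arm.sleep(seconds).
- ik(position, orientation): joint angles nearest the present ones, or None.
- readout.get_obs(): the state.
- capture(name): name is "scene" or "top" or "wrist"; returns a dict with "color" (420x560x3 uint8, red, green, blue), "fx", "fy", "cx", "cy" (pixels), "k1" (the pictures are not rectified: a ray, as slopes to the right and down, at radius r is drawn at 1 + k1 r^2 times it, then the intrinsics apply), "R" (3x3) and "t" (3): a world point X has camera coordinates R X + t; the wrist camera has in their place "hand_eye" (4x4, takes a point from camera to tool coordinates, whose origin is the TCP and whose axes are the flange's). Camera axes: x right, y down, z forward; pixel columns grow to the right and rows downward; lengths in m; the calibration is good to about 2 mm. A picture is of the moment at which its call begins: read the wrist's pose just before it. There is no depth.
A pose or a line that the arm cannot do raises arm.IKError and nothing moves.
- ticket.close_job(): hands the job in; it is judged then, once.
The state is a dict: "clock": time; "joint_positions": joint angles; "dq": joint speeds; "joint_efforts": joint torques, N m; "position": TCP position; "tool_rot": TCP orientation; "ft_force": force on the tool from outside, world axes, zero at the start; "moment": the same for the moment, N m; "opening": finger opening in m; "finger_force": force on a finger pad.
Only numpy, scipy, OpenCV 4.12 (cv2) and the standard library are available. Lean on these libraries where they do the work, as an engineer would, in place of code of your own. Each camera call takes 0.05 s, during which the arm holds its last target. There are 200 camera calls.

TASK

Slide the spent (red-capped) sensor module along the raised ledge until it rests square against the rubber-faced orange stop, wherever the stop has been set, then push it straight off the ledge's far edge through the chute mouth so that it drops into the blue bin below. Keep it sliding on the ledge, never lifting it, never press on it or squeeze it harder than 20 N, and leave the good green-capped module and everything else on the bench where they are.

Things in the scene. Friction and masses are not known exactly. Their poses are not given: they have to be found in the camera images.
- ledge: Fixed aluminium reject ledge, turned by its yaw about vertical; origin at bench height. In its own frame (x away from the robot, to the chute; y along the ledge): flat top 120 mm above the bench, x = -70 to +50 mm, y = -230 to +170 mm, no rim at the back. The module must leave over the far edge, x = +50 mm, at the chute mouth; elsewhere it falls on the bench or is blocked by a lip
- rail: Steel rail beyond the bin, fixed to the ledge, same origin and axes. It carries one rigid carriage (orange stop, lip and chute mouth together) clamped firmly at a setting of 0 to 60 mm towards ledge +y that is NOT measured and differs each time: feel for the stop or see it
- pad_zero (a point): Point fixed to the ledge, its axes: centre of the black rubber pad's free face if the setting were 0; the real face is 0 to 60 mm further along ledge +y. The pad faces -y, spans 38 mm in x either side, gives 3 N per mm for 4 mm, then is solid. The orange bracket behind it rises 26 mm above the ledge top
- mouth_zero (a point): Point fixed to the ledge, level with its top: centre of the chute mouth if the setting were 0; the real one is 0 to 60 mm further along +y. Opening 60 mm along y, from 56 mm before the pad face to 4 mm past it, 73 mm along x from the ledge edge. Clear walls, and a 77 mm orange lip along the edge on the -y side, rise 12 mm above the ledge top and block a module not lined up with the opening
- bin_floor (a point): Centre of the floor of the fixed blue catch bin under the chute: inside 84 mm along ledge x, 182 mm along y, walls 50 mm high, floor 4 mm above the bench
- spent_center (a point): Centre of the spent module: loose yellow box 40 (x) x 50 (y) x 28 mm high, round red cap on top (4 mm more), 0.13 to 0.25 kg; the point is 14 mm above its underside. Its axes start within 0.2 rad of the ledge's. It starts at ledge y = -75 to -20 mm, so it is slid towards +y by 60 mm or more, then towards +x. It slides at 1 to 3 N
- good: Good module, the same shape with a green cap, loose on the -y end of the ledge; origin under its centre. Leave alone
- meter: Hand-held yellow gas meter 120 x 62 x 30 mm lying on the bench; origin under its centre. Leave alone
- detector: Round yellow detector housing 110 mm wide, 85 mm high, on the bench; origin under its centre. Leave alone
- tape: White tape roll 84 mm across, 24 mm high; origin under its centre. Leave alone
- driver: Screwdriver lying on the bench. Leave alone
- reel: Green solder reel 60 mm across, 34 mm high; origin under its centre. Leave alone
- jar: Small jar 56 mm across, 75 mm high; origin under its centre. Leave alone
Things that resemble listed ones, but are neither listed nor needed, are in the scene too. What is shaped like the part that bears spent_center but grey or white is not meant.

How it is judged (in metres and radians):
On the way:
1. the spent module, on the ledge and square to it within 0.1 rad, bears on the stop with over 1.5 N for 0.2 s (contact force between spent and rail above 1.5 N and y of spent_center in the frame of ledge above 0.035 m and z of spent_center in the frame of ledge above 0.128 m and angle between the x axis of spent_center and the x axis of ledge, either way round below 0.1 rad), for 0.2 s.
At the end, for the whole second after the job is handed in: The spent module lies still inside the blue bin under the chute, its centre within the bin's walls and less than 50 mm above the bench; the good module is within 15 mm and the other things within 30 mm of where they started (z of spent_center in the frame of ledge below 0.05 m and x of spent_center in the frame of ledge between 0.052 and 0.136 m and y of spent_center in the frame of ledge between -0.026 and 0.156 m and linear speed of spent below 0.02 m/s); the robot touches nothing.
It fails at once if the fingers press or squeeze the spent module with more than 22 N (contact force between the fingers and spent above 22 N).
It fails at once if the spent module is lifted more than 12 mm off the ledge (z of spent_center in the frame of ledge above 0.146 m).
It fails at once if the good module is moved by more than 15 mm (distance of good from where it was at the start of the episode above 0.015 m).
It fails at once if something else on the bench is moved by more than 30 mm (distance of any of meter, detector, tape, driver, reel, jar from where it was at the start of the episode above 0.03 m).
It also fails if it takes over 61 s, if anything falls off the work surface, if the arm or the gripper's body presses on something with over 40 N, if the wrist force passes 120 N, or if a joint passes its speed limit or range.

## Working session

There is one attempt and no reset: what is moved stays moved. The work goes in short steps, each a Python script; the robot and the scene stay as the last script left them, time stands still between calls to the robot, and variables do not carry over. Pictures are saved under pics/ and viewed, at most 10 in all, crops included, and the job is handed in when it is done.

```bash
ls; mkdir -p pics
python3 - <<'E'
from workcell import arm, jaws, ik, readout, capture, ticket
import cv2,pickle
d={}
for n in ["scene","top","wrist"]:
    o=readout.get_obs(); c=capture(n); d[n]=c
    cv2.imwrite(f"pics/{n}0.png",c["color"][:,:,::-1])
    print(n,{k:v for k,v in c.items() if k!="color"})
pickle.dump((d,o),open("d0.pkl","wb"))
print(o)
E
```

```text
pics
scene {'fx': 431.0878305683712, 'fy': 431.0878305683712, 'cx': 275.264010071916, 'cy': 214.2034204766001, 'k1': -0.012746839303061796, 'R': array([[ 0.86730312,  0.49733815,  0.02097774],
       [ 0.37623123, -0.62734651, -0.6818258 ],
       [-0.32593767,  0.59924212, -0.73121373]]), 't': array([-0.3886327 , -0.09610603,  1.4582916 ])}
top {'fx': 423.01122957719906, 'fy': 423.01122957719906, 'cx': 281.25781147580005, 'cy': 210.02255036352327, 'k1': 0.04622085654495548, 'R': array([[-0.09154383, -0.99578601, -0.00547303],
       [-0.97445755,  0.09071219, -0.20543558],
       [ 0.20506635, -0.01347312, -0.97865534]]), 't': array([0.01886564, 0.47083549, 1.3913365 ])}
wrist {'fx': 303.76319294361065, 'fy': 303.76319294361065, 'cx': 273.76815625723157, 'cy': 208.35918061166336, 'k1': -0.05347443205949809, 'hand_eye': array([[-7.24662754e-04, -9.64068681e-01, -2.65652129e-01,
         6.73477761e-02],
       [ 9.99999724e-01, -7.42265304e-04, -3.41341939e-05,
        -9.81428979e-05],
       [-1.64276651e-04, -2.65652080e-01,  9.64068953e-01,
        -1.46567020e-01],
       [ 0.00000000e+00,  0.00000000e+00,  0.00000000e+00,
         1.00000000e+00]])}
{'clock': 0.1, 'joint_positions': array([ 5.42425548e+01,  1.03972952e+01,  9.21230432e+01, -1.39023040e-05,
        7.75674838e+01, -1.18184254e+01]), 'dq': array([-0.02957305,  0.03407013, -0.14155021,  0.06065872,  0.02996564,
        0.00058826]), 'joint_efforts': array([ 3.49938127e-04, -4.34820521e+01, -3.42699623e+01,  7.05620390e-02,
        3.41311481e-02, -3.12432473e-05]), 'position': array([0.23300906, 0.52517094, 0.23792791]), 'tool_rot': array([-1.79914037e+02, -1.79736459e-02,  1.56060970e+02]), 'ft_force': array([-0.88378845,  0.22075468,  0.74431412]), 'moment': array([-0.0136255 , -0.04935842,  0.00315425]), 'finger_force': 0.0, 'opening': 0.08815780388744064}
```

View pics/scene0.png

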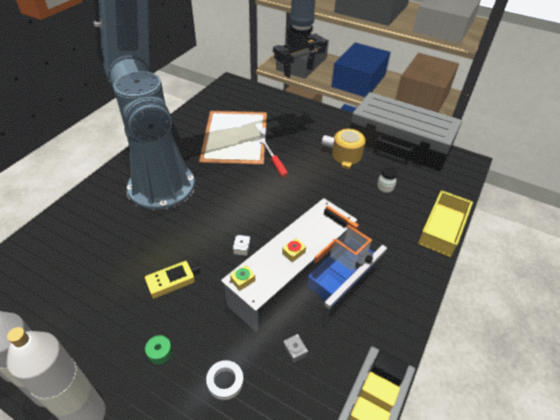

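View pics/top0.png

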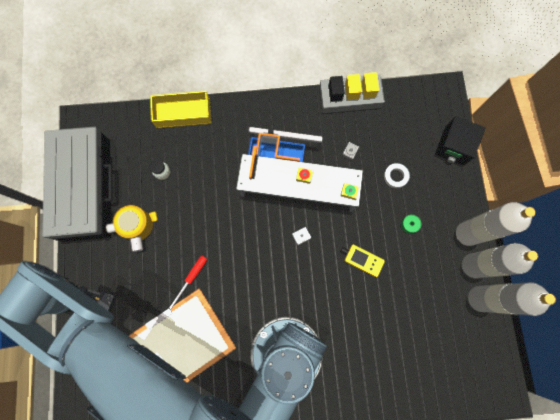

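The scene view shows the ledge (white top) with a red-capped yellow module at (294,247) and a green-capped one at (243,275); the orange stop is at (340,215). In the top view, red is at (304,174), green at (350,190), the stop bracket at about (253,165), and the orange mouth/lip at about (275,145). The only red-capped yellow box is the spent module. The grey and white boxes at (351,150) and (302,236) are decoys. Next I'll measure and take a confirming crop.

```bash
cat > h.py <<'E'
import numpy as np, cv2
from scipy.spatial.transform import Rotation as Ro
def pose(c,o=None):  # camera centre and camera->world rotation
    if "R" in c: return -c["R"].T@c["t"], c["R"].T
    Rt=Ro.from_euler("xyz",o["tool_rot"],degrees=True).as_matrix(); H=c["hand_eye"]
    return o["position"]+Rt@H[:3,3], Rt@H[:3,:3]
def cast(c,px,z,o=None):
    px=np.atleast_2d(np.asarray(px,float))
    d=(px-[c["cx"],c["cy"]])/[c["fx"],c["fy"]]
    u=d.copy()
    for _ in range(10): u=d/(1+c["k1"]*(u**2).sum(1,keepdims=True))
    C,W=pose(c,o); r=np.c_[u,np.ones(len(u))]@W.T
    return C+r*((z-C[2])/r[:,2:])
def hsv(c): return cv2.cvtColor(c["color"],cv2.COLOR_RGB2HSV)
def blobs(m,amin=20):
    n,l,s,ce=cv2.connectedComponentsWithStats(m.astype(np.uint8))
    return [(s[i,4],ce[i].round(1),s[i,:4],l==i) for i in range(1,n) if s[i,4]>=amin]
E
python3 - <<'E'
from h import *; import pickle
d,o=pickle.load(open("d0.pkl","rb"))
for n,box in [("top",(225,120,375,215)),("scene",(215,190,400,330))]:
    c=d[n];h=hsv(c);H,S,V=h[...,0].astype(int),h[...,1],h[...,2]
    x0,y0,x1,y1=box; roi=np.zeros(H.shape,bool); roi[y0:y1,x0:x1]=1
    masks=dict(red=((H<6)|(H>172))&(S>150)&(V>100),orange=(H>=6)&(H<17)&(S>130)&(V>90),yellow=(H>=20)&(H<34)&(S>110)&(V>90),green=(H>50)&(H<85)&(S>100),blue=(H>100)&(H<125)&(S>130)&(V>70),white=(S<50)&(V>150))
    for k,m in masks.items():
        for a,ce,bb,mm in blobs(m&roi):
            z=dict(red=.152,green=.152,orange=.132).get(k,.12)
            print(n,k,a,ce,bb,cast(c,ce,z)[0].round(4))
            if k=="white" and a>1000:
                ct=max(cv2.findContours(mm.astype(np.uint8),0,2)[0],key=cv2.contourArea)
                hull=cv2.convexHull(ct)[:,0]
                W=cast(c,hull,.12)[:,:2].astype(np.float32)
                print("  rect",cv2.minAreaRect(W),cv2.boxPoints(cv2.minAreaRect(W)).round(4).tolist())
a=cv2.resize(d["top"]["color"][125:215,230:370],None,fx=4,fy=4,interpolation=2)
b=cv2.resize(d["scene"]["color"][195:325,220:390],None,fx=3.2,fy=3.2,interpolation=2)
im=np.zeros((600,560,3),np.uint8)
b=cv2.resize(b,(314,240)); im[:360,:560]=a; im[360:,:314]=b
cv2.imwrite("pics/crop1.png",im[:,:,::-1])
E
```

```text
top red 51 [304.1 173.8] [300 170   9   9] [ 0.5605 -0.1071  0.152 ]
top orange 185 [270.1 149.8] [249 133  50  45] [ 0.6588 -0.0054  0.132 ]
top yellow 80 [303.5 176.1] [297 168  15  15] [ 0.5623 -0.1068  0.12  ]
top yellow 79 [348.6 192.3] [341 184  17  15] [ 0.4941 -0.2472  0.12  ]
top green 70 [349.8 189.6] [345 185  11  10] [ 0.4949 -0.2463  0.152 ]
top blue 73 [251.8 143.5] [248 137   9  18] [0.6909 0.0536 0.12  ]
top blue 366 [291.7 149.4] [278 141  27  21] [ 0.6578 -0.0771  0.12  ]
top blue 194 [267. 150.] [259 143  16  15] [0.6634 0.005  0.12  ]
top white 87 [257.8 129.8] [249 127  19   6] [0.7374 0.0297 0.12  ]
top white 232 [298.  135.3] [273 130  49  11] [ 0.7053 -0.1029  0.12  ]
top white 136 [350.6 149.9] [344 142  15  16] [ 0.6376 -0.2717  0.12  ]
top white 3850 [298.2 179.8] [237 154 126  52] [ 0.5514 -0.0882  0.12  ]
  rect ((0.552396297454834, -0.09151491522789001), (0.40169864892959595, 0.12269093096256256), 76.44993591308594) [[0.4456999897956848, -0.27239999175071716], [0.5649999976158142, -0.3010999858379364], [0.6590999960899353, 0.08940000087022781], [0.539799
[... 428 characters left out ...]
.8] [236 268  14  12] [ 0.4956 -0.2496  0.152 ]
scene blue 777 [331.4 277.8] [308 260  48  40] [ 0.6798 -0.1282  0.12  ]
scene white 4543 [287.4 253.9] [222 199 135 111] [ 0.5495 -0.1185  0.12  ]
  rect ((0.5527145266532898, -0.09264916181564331), (0.40293794870376587, 0.12338849902153015), 76.44347381591797) [[0.445499986410141, -0.27399998903274536], [0.565500020980835, -0.30300000309944153], [0.6599000096321106, 0.08869999647140503], [0.5400000214576721, 0.1177000030875206]]
scene white 214 [241.  242.6] [233 235  17  16] [ 0.4255 -0.1484  0.12  ]
scene white 99 [378.4 252.3] [372 245  15  17] [0.7525 0.0083 0.12  ]
scene white 366 [346.5 284.1] [325 263  45  43] [ 0.7197 -0.1262  0.12  ]
```

View pics/crop1.png

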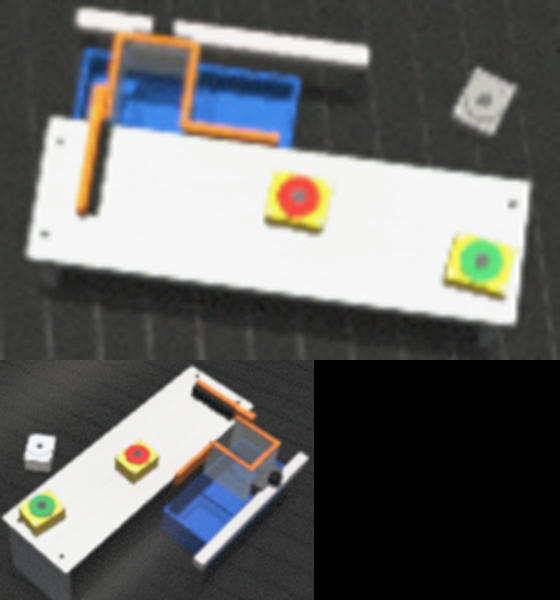

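The crop confirms it: the red cap (298,197 in the crop, 304,174 in top) sits on a yellow box on the ledge, about 100 mm from the green one. The black pad faces it at crop x≈103. The ledge rectangle measures 402 x 123 mm against 400 x 120 nominal, with yaw −13.55°. Next I'll go above and look from close by.

```bash
cat >> h.py <<'E'
YAW=-13.55; a=np.radians(YAW); EX=np.array([np.cos(a),np.sin(a)]); EY=np.array([-np.sin(a),np.cos(a)])
O=np.array([.5526,-.0921])+.01*EX+.03*EY
def L2W(x,y,z): return [*(O+x*EX+y*EY),z]
def W2L(p): q=np.asarray(p)[...,:2]-O; return np.stack([q@EX,q@EY],-1)
E
python3 - <<'E'
from h import *; from workcell import *
for y in (76.45,-103.55,166.45,-13.55):
    print(y,[ (None if q is None else np.round(q,0).tolist()) for q in (ik(L2W(0,-.044,.125),[180,0,y]),ik(L2W(.09,.1,.125),[180,0,y]))])
try: arm.move_ptp(L2W(0,-.044,.26),[180,0,76.45]); Y=76.45
except arm.IKError: arm.move_ptp(L2W(0,-.044,.26),[180,0,-103.55])
o=readout.get_obs(); c=capture("wrist"); h=hsv(c);H,S,V=h[...,0].astype(int),h[...,1],h[...,2]
print(o["clock"],o["position"],o["tool_rot"],W2L(o["position"]))
for k,m,z in [("red",((H<6)|(H>172))&(S>150)&(V>100),.152),("yellow",(H>=20)&(H<34)&(S>110)&(V>90),.148),("orange",(H>=6)&(H<17)&(S>130)&(V>90),.146)]:
    for A,ce,bb,mm in blobs(m,80):
        P=cast(c,np.argwhere(mm)[:,::-1],z,o); q=W2L(P)
        print(k,A,ce,bb,"ledge",W2L(cast(c,ce,z,o)[0]).round(4),q.min(0).round(3),q.max(0).round(3),cv2.minAreaRect(q.astype(np.float32)))
cv2.imwrite("pics/wrist1.png",c["color"][:,:,::-1])
E
```

```text
76.45 [[-23.0, 17.0, 98.0, -0.0, 65.0, -9.0], [-9.0, 30.0, 81.0, -0.0, 70.0, 4.0]]
-103.55 [[-23.0, 17.0, 98.0, -0.0, 65.0, 171.0], [-9.0, 30.0, 81.0, -0.0, 70.0, -176.0]]
166.45 [[-23.0, 17.0, 98.0, 0.0, 65.0, -99.0], [-9.0, 30.0, 81.0, 0.0, 70.0, -86.0]]
-13.55 [[-23.0, 17.0, 98.0, -0.0, 65.0, 81.0], [-9.0, 30.0, 81.0, -0.0, 70.0, 94.0]]
2.675 [ 0.55915104 -0.10715928  0.25997156] [-1.79996076e+02 -1.33765641e-02  7.65301043e+01] [-0.00010301 -0.04310525]
red 1068 [277.8 208.2] [258 189  40  40] ledge [ 0.0041 -0.0451] [-0.013 -0.063] [ 0.021 -0.028] ((0.0038693100214004517, -0.04570795223116875), (0.03403235599398613, 0.03517668694257736), 0.03912085294723511)
yellow 1169 [278.1 199.8] [254 174  49  62] ledge [ 0.0044 -0.0386] [-0.017 -0.071] [ 0.025 -0.016] ((0.0041501205414533615, -0.04364611953496933), (0.053538914769887924, 0.03947142884135246), 85.82560729980469)
yellow 637 [247.6 335.2] [225 325  44  38] ledge [-0.0257 -0.179 ] [-0.05  -0.213] [-0.005 -0.167] ((-0.027135036885738373, -0.18976283073425293), (0.0514674186706543, 0.0398811399936676), 82.1786117553711)
yellow 190 [137.2 349.2] [129 330  19  31] ledge [-0.1412 -0.1982] [-0.152 -0.212] [-0.128 -0.174] ((-0.13711178302764893, -0.19424623250961304), (0.04419177398085594, 0.011142677627503872), 60.73564147949219)
orange 2249 [380.6  68.1] [333   1 100 178] ledge [0.0863 0.0699] [ 0.051 -0.02 ] [0.124 0.119] ((0.08792246878147125, 0.04961308091878891), (0.138376846909523, 0.07305656373500824), 89.98139953613281)
```

View pics/wrist1.png

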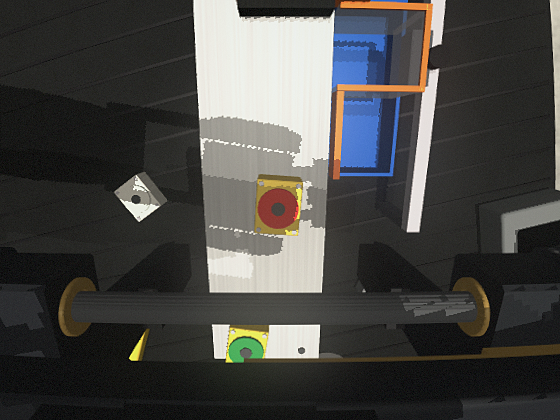

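The wrist view shows the red cap at (278,208), the pad's free edge at about (285,17), the lip's inner edge at column ~335, and the mouth wall at row 88. The spent module is at ledge (4,−45) mm, turned about 4°. Both agree with the outer views. I'll grip it lightly across x and slide it.

Run:
```python
from h import *; from workcell import *
c=capture("wrist"); o=readout.get_obs()
print("pad", W2L(cast(c,[[250,14],[285,17],[325,17]],.122,o)).round(4), "wall",W2L(cast(c,[[385,90],[385,86]],.132,o)).round(4))
jaws.move_gripper(.062,squeeze=7)
X=.004;Y0=-.045
arm.move_straight(L2W(X,Y0,.16),speed=.1)
print(arm.move_straight(L2W(X,Y0,.1255),speed=.04,threshold=6))
p=lambda s:(lambda o:print(s,o["clock"],W2L(o["position"]).round(4),o["position"][2].round(4),"F",o["ft_force"].round(2),o["opening"].round(4),o["finger_force"]))(readout.get_obs())
p("down"); jaws.move_gripper(.02,squeeze=7); arm.sleep(.3); p("grip")
```

```text
pad [[-0.0195  0.1163]
 [ 0.01    0.1139]
 [ 0.0439  0.1142]] wall [[0.0962 0.0547]
 [0.0959 0.0579]]
FalseTraceback (most recent call last):
  File "<stdin>", line 9, in <module>
  File "<stdin>", line 8, in <lambda>
  File "<stdin>", line 8, in <lambda>
AttributeError: 'float' object has no attribute 'round'
```

```bash
cat >> h.py <<'E'
def p(s):
    from workcell import readout
    o=readout.get_obs(); f=o["ft_force"]
    print(s,round(o["clock"],2),W2L(o["position"]).round(4),round(float(o["position"][2]),4),"F ledge",W2L(np.array(f[:2])+O).round(2),round(float(f[2]),2),"open",round(float(o["opening"]),4),round(float(o["finger_force"]),2))
E
python3 - <<'E'
from h import *; from workcell import *
p("down"); jaws.move_gripper(.02,squeeze=7); arm.sleep(.3); p("grip")
print(arm.move_straight(L2W(.004,.07,.1255),speed=.05,threshold=8)); p("near")
print(arm.move_straight(L2W(.004,.093,.1255),speed=.02,threshold=6)); p("stop")
arm.sleep(.5); p("held")
E
```

```text
down 5.49 [ 0.0042 -0.045 ] 0.1258 F ledge [ 0.46 -0.2 ] 0.15 open 0.0623 0.0
grip 6.24 [ 0.0041 -0.045 ] 0.1257 F ledge [-0.88  0.75] 2.57 open 0.0405 6.84
False
near 8.69 [0.004  0.0705] 0.1256 F ledge [ 0.36 -4.06] 5.68 open 0.0408 6.82
False
stop 9.99 [0.0045 0.0927] 0.1257 F ledge [ 2.21 -7.06] 3.57 open 0.0398 6.99
held 10.49 [0.0045 0.0927] 0.1256 F ledge [ 2.09 -6.47] 3.47 open 0.0399 6.99
```

Run:
```python
from h import *; from workcell import *
for y in (.0935,.0945,.0955):
    print(arm.move_straight(L2W(.004,y,.1255),speed=.02,threshold=5)); arm.sleep(.3); p("push")
    F=W2L(readout.get_obs()["ft_force"][:2]+O)[1]
    if F<-9: break
arm.sleep(.3)
c=capture("wrist");t=capture("top")
im=np.vstack([c["color"],np.zeros((180,560,3),np.uint8)]); im[420:,:380]=cv2.resize(t["color"][125:210,230:370],(380,180))[:180]
cv2.imwrite("pics/w2.png",im[:,:,::-1])
```

```text
False
push 11.04 [0.0046 0.093 ] 0.1257 F ledge [ 2.97 -8.16] 4.42 open 0.04 7.0
False
push 11.59 [0.0046 0.0937] 0.1257 F ledge [ 2.19 -8.37] 3.82 open 0.0401 7.0
False
push 12.14 [0.0046 0.0944] 0.1256 F ledge [ 1.98 -9.71] 4.37 open 0.0399 7.0
```

View pics/w2.png

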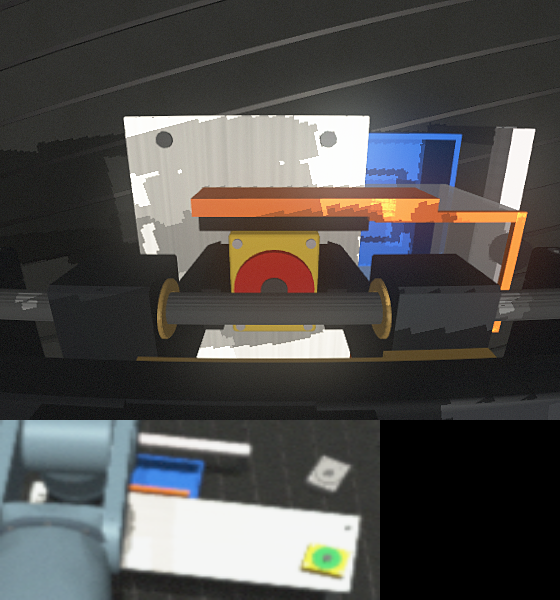

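The wrist view shows the module's +y face flush and square on the black pad (edge at about (275,232)), bearing with several newtons. I'll back off slightly, release, turn the gripper 90° and push with both fingertips.

Run:
```python
from h import *; from workcell import *
arm.move_straight(L2W(.004,.0942,.1255),speed=.02)
jaws.move_gripper(.054); p("rel")
arm.move_straight(L2W(.004,.0942,.20),speed=.1)
arm.move_straight(L2W(-.05,.09,.22),speed=.15)
try: arm.move_ptp(L2W(-.05,.09,.22),[180,0,166.45])
except arm.IKError: arm.move_ptp(L2W(-.05,.09,.22),[180,0,-13.55])
jaws.move_gripper(.010)
o=readout.get_obs();c=capture("wrist");h=hsv(c);H,S,V=h[...,0].astype(int),h[...,1],h[...,2]
p("above")
for A,ce,bb,mm in blobs(((H<6)|(H>172))&(S>150)&(V>80),80): print("red",A,W2L(cast(c,ce,.152,o)[0]))
t=capture("top");h=hsv(t);H,S,V=h[...,0].astype(int),h[...,1],h[...,2]
for A,ce,bb,mm in blobs(((H<6)|(H>172))&(S>150)&(V>80),15): print("top red",A,ce,W2L(cast(t,ce,.152)[0]))
cv2.imwrite("pics/w3.png",c["color"][:,:,::-1])
```

```text
rel 13.2 [0.0035 0.0947] 0.1251 F ledge [-0.14 -0.48] 0.42 open 0.054 0.0
above 16.86 [-0.05  0.09] 0.22 F ledge [-0.28  0.99] -0.36 open 0.0101 0.0
red 387 [-0.00374216  0.09053046]
top red 171 [192.9 272.3] [-0.35797057  0.25190316]
```

View pics/w3.png

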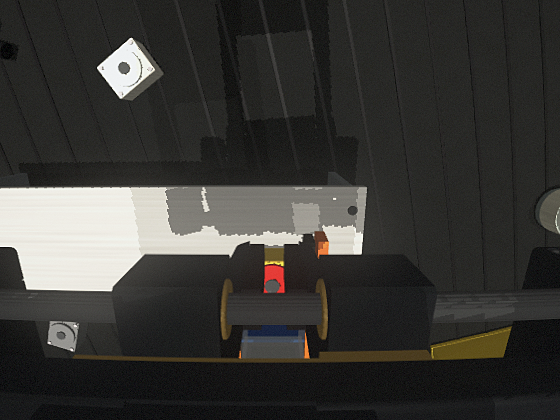

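The wrist view, partly hidden by the fingers, shows the cap at (273,280), i.e. module centre y≈91 mm. It is still standing at the pad, clear for the push.

Run:
```python
from h import *; from workcell import *
arm.move_straight(L2W(-.05,.09,.15),speed=.12)
print(arm.move_straight(L2W(-.05,.09,.127),speed=.05,threshold=6)); p("low")
for x in (-.02,0,.015,.03,.042,.054,.066):
    hit=arm.move_straight(L2W(x,.09,.127),speed=.03,threshold=8); p(hit)
    if hit: break
c=capture("scene"); t=capture("top")
im=np.vstack([cv2.resize(c["color"][190:330,210:400],(560,413)),cv2.resize(t["color"][120:210,230:370],(560,187),interpolation=2)])
cv2.imwrite("pics/s4.png",im[:,:,::-1])
```

```text
False
low 18.25 [-0.0501  0.09  ] 0.1268 F ledge [-0.02 -1.28] 0.58 open 0.0099 0.0
False 19.4 [-0.02  0.09] 0.1269 F ledge [-0.28 -0.17] 0.05 open 0.0099 0.23
False 20.22 [0.0002 0.09  ] 0.127 F ledge [-0.9 -1. ] -0.17 open 0.01 0.0
False 20.87 [0.0152 0.09  ] 0.127 F ledge [0.82 0.77] 0.47 open 0.0102 0.0
False 21.52 [0.0301 0.0899] 0.1268 F ledge [-0.22  0.04] -0.58 open 0.0099 0.0
False 22.07 [0.0421 0.09  ] 0.1269 F ledge [-0.67 -0.44] 0.8 open 0.0101 0.0
False 22.62 [0.054 0.09 ] 0.1269 F ledge [ 0.57 -0.59] 0.34 open 0.0095 0.0
False 23.17 [0.066 0.09 ] 0.1269 F ledge [-0.21  0.28] -0.24 open 0.01 0.0
```

View pics/s4.png

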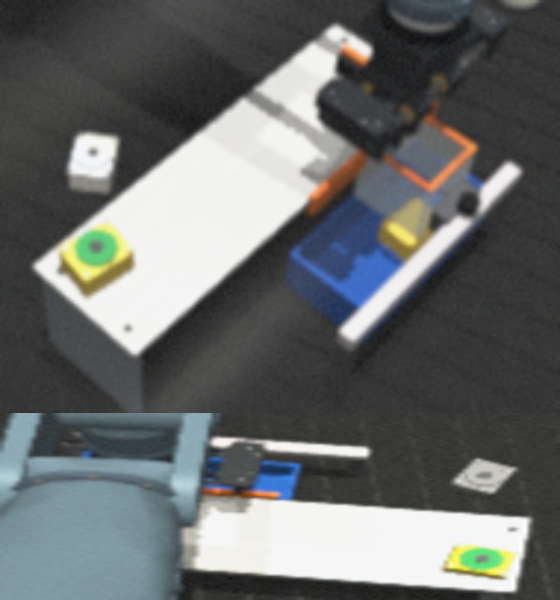

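The scene crop shows the yellow module in the blue bin (405,235), with the green one untouched. I'll retreat, check once more from the scene camera, and compare the other things.

Run:
```python
from h import *; from workcell import *
import pickle
arm.move_straight(L2W(.066,.09,.21),speed=.12)
arm.move_straight(L2W(-.12,.10,.30),speed=.2)
arm.move_ptp([.30,.35,.35],[180,0,166.45]); arm.sleep(.3); p("away")
d,_=pickle.load(open("d0.pkl","rb"))
c=capture("scene"); t=capture("top")
for cc,n in ((d["top"],"before"),(t,"after")):
    h=hsv(cc);H,S,V=h[...,0].astype(int),h[...,1],h[...,2]
    m=np.zeros(H.shape,bool); m[120:215,225:375]=1
    for k,mk in (("green",(H>50)&(H<85)&(S>100)),("yellow",(H>=20)&(H<34)&(S>110)&(V>60)),("red",((H<6)|(H>172))&(S>150)&(V>80))):
        for A,ce,bb,mm in blobs(mk&m,12): print(n,k,A,ce,W2L(cast(cc,ce,.03)[0]).round(3))
im=np.vstack([cv2.resize(c["color"][190:330,210:400],(560,413)),cv2.resize(t["color"][120:210,230:370],(560,187),interpolation=2)])
cv2.imwrite("pics/s5.png",im[:,:,::-1])
```

```text
away 26.88 [-0.3585  0.3403] 0.3499 F ledge [ 0.16 -0.48] 0.04 open 0.0101 0.0
before green 70 [349.8 189.6] [ 0.004 -0.208]
before yellow 80 [303.5 176.1] [ 0.03  -0.043]
before yellow 79 [348.6 192.3] [-0.006 -0.205]
before red 51 [304.1 173.8] [ 0.038 -0.044]
after green 69 [349.8 189.7] [ 0.004 -0.208]
after yellow 149 [268.9 151.8] [0.101 0.091]
after yellow 79 [348.6 192.3] [-0.006 -0.205]
```

View pics/s5.png

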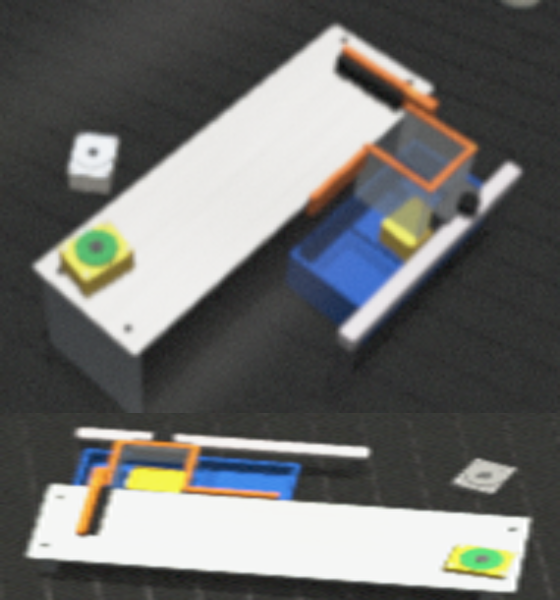

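The module lies upside down on the bin floor at about ledge (100,91) mm, and the green module hasn't moved. Handing in.

```bash
python3 -c "
from workcell import ticket
print(ticket.close_job())"
```

```text
the job is handed in; nothing more can be done
None
```

The spent module was slid square onto the orange stop, pushed through the chute mouth and now lies in the blue bin; the green module has not moved, and the job is handed in, though closing it returned no verdict.

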